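# Fit a hook carrier to the mallet rack, clamp it and hang the mallet

## Task

Slide the blue hook carrier into the empty dovetail track in the middle of the green mallet rack, prongs towards the robot, until it is fully home against the stop, and then turn the red clamp knob clockwise all the way to lock it. After that take the yellow mallet from the wooden stand and hang it by its head on the carrier's two prongs, without knocking the tools hanging on either side or disturbing the stone and the can.

Things in the scene. Friction and masses are not known exactly. Their poses are not given: they have to be found in the camera images.
- dock (a point): Fixed on the green rack: where carrier_grip must be when the carrier is home. Rack axes: x away from the robot, into the track; y along the rack. Track: open-topped dovetail slot along x, floor 50 mm below this point; undercut walls from x -35 to +23 mm, 15 to 18 mm tall, 1.5 mm side play; stop at x +24. Nothing on the rack but its tools and the knob rises above here. Beam 350 mm long.
- mouth (a point): Mid-width of the track's front end, on its floor (130 mm over the bench), 35 mm to -x of dock, same axes. In front, to x -27 mm, the same floor lies open from above between two flared guide strips 10 mm high: set the shoe's leading end down there and push along +x. The undercut slot cannot be entered from above.
- carrier_grip (a point): Centre of the upright blue grip fin on the loose hook carrier (0.5 kg): fin 44 mm along x, 16 thick along y, 36 tall; grasp across y. Prongs point to -x. Below: blue deck 76 x 72 x 12 mm, top 18 mm under this point, then the steel dovetail shoe 43 mm wide, underside 50 mm under this point. Deck and shoe span x -53 to +23. Starts standing on the bench, left or right.
- prongs (a point): On the carrier, midway between its two prongs at the level of their tops, where the middle of a hung head's underside belongs: 95 mm to -x and 19 mm below carrier_grip, same axes. Prongs: steel bars 10 mm thick along x at y +25 and -25 mm, 40 mm clear between, from the deck (x +42) to tips at x -38 that turn up 18 mm; heads fit at x -13 to +20.
- clamp (a joint): Angle of the red clamp knob, rad: starts 0 to 0.25 (open), grows as it is turned clockwise seen from above, stop at 1.4 (tight). Its eccentric disc presses the side of the carrier's deck over the last part of the turn, pushing it about 1.5 mm sideways; it stays where it is left. Needs under 0.5 N m.
- knob_grip (a point): Centre of the red knob's bar grip, on its vertical axis (fixed to the rack, 3 mm to +x, 62 mm to +y and 7 mm above dock): bar 50 mm along this point's x, 14 thick along its y, 30 tall; grasp across y. The axes turn with the knob; at joint value 0 they are parallel to the rack's.
- mallet_head (a point): Centre of the loose mallet's yellow head (40 mm along x, 92 along y, 40 tall, white ends; about 0.35 kg, varies); grasp across x. Wooden handle, 24 mm thick, from its middle straight down to 150 mm below this point. Starts in the wooden stand opposite the carrier: head on the stand's top 150 mm over the bench, handle down in a 34 mm square hole.
- rubber_mallet_head (a point): Centre of the head of the black rubber mallet, same shape and size as the yellow one, hanging with its head along the rack on a fixed double hook 115 mm to one side of the track (left or right varies), head centre 95 mm to -x of dock. Leave it alone.
- club_hammer_head (a point): Centre of the head of the dark steel club hammer on the other fixed hook, 115 mm to the other side; same shape and size as the yellow mallet. About 23 mm is left between its head and that of a mallet hung in the middle. Leave it alone.
- stone: Grey river stone, 150 mm across, 47 mm high, on the bench beyond the right end of the rack; origin at the centre of its underside. Leave it alone.
- can: Metal can, 70 mm across, 100 mm high, on the bench beyond the left end of the rack; origin at the centre of its underside. Leave it alone.
Things that resemble listed ones, but are neither listed nor needed, are in the scene too. Of the things like the part that bears carrier_grip, leave any that is orange, purple or turquoise; of the rest the larger one is meant.

How it is judged:
By the outcome, as a careful person would: the job done as asked, in the order asked, and still so for the second after the job is handed in, with the robot touching nothing.
It also fails if it takes over 72 s, if anything falls off the work surface, if the arm or the gripper's body presses on something with over 40 N, if the wrist force passes 120 N, or if a joint passes its speed limit or range.

## Robot

A 7-joint arm with a two-finger parallel gripper is mounted at the origin on the work surface. World frame = base frame: x ahead of the robot, y to its left, z up, the work surface at z = 0. Lengths are in m, angles in rad, forces in N, time in s.
With the tool pointing down it reaches from about 0.4 to 0.85 m from the base axis. Payload 6.9 kg.
Tool frame: the origin (TCP) lies at the very end of the fingers, on their centre line; the grasp point (between the pads) lies 19 mm behind it; z points along the fingers, y is the line along which they close (so a half turn about z gives the same grasp; the last joint's range is limited). The gripper opens to 85 mm and grips with 20 to 120 N. Pads are 22 mm wide; open, the fingers measure 114 mm over their backs; the gripper's body (76 mm by 85 mm) begins 54 mm behind the grasp point. The pads swing forward as they close: fully open they stand 13 mm farther back than shut.
Start: joints at [1.266, 0.507, -0.238, 1.5, 0.126, 1.149, -0.155], TCP at [0.249, -0.573, 0.231] pointing down, gripper open.
Joint ranges: [-3.08, 3.08], [-0.24, 2.05], [-1.43, 1.35], [0, 2.5], [-1.52, 4.66], [0.17, 1.96], [-2.89, 2.89]. Speed limits (rad/s): [2.39, 2.39, 3.14, 3.14, 3.14, 3.14, 3.14].

## Interface

Orientations are given as a 3x3 rotation matrix whose columns are the frame's x, y, z axes.
In Python, from station import get_state, snapshot, job_done gives the robot as it stands.
- The arm moves only by the shell command python3 -m inch 'ROWS'. ROWS is JSON, one flat list of numbers, 7 for each row, row after row: the shift along the tool's x, y, z in cm, then the turn, a rotation vector about the tool's x, y, z in rad, then the opening, from 0 (shut) to 1 (fully open). In form: [dx, dy, dz, ax, ay, az, grip, dx, dy, dz, ax, ay, az, grip, ...]. A call has exactly 5 rows; each row is the pose to reach, as a shift and turn from the pose commanded when the call began, along the tool's axes at that moment; what a row does not reach only later rows make up. A row lasts 1/10 s, in which the tool goes at most 50 mm and 8.59 degrees, less where a joint would pass 70% of its speed; a pose out of reach is approached as far as the arm can. A call with a gripper value outside its range is refused whole. The fingers move at their own pace and stop on an object; the grip force is fixed at half the most. Time passes only in rows, so rows that repeat a pose let the fingers close, or fill a call up. It gives the time, the measured TCP pose, the force, the opening and the grip force at its end, in the units of the state.
- get_state(): the state, without advancing time (a new reading comes with each control period).
- snapshot(name): name is "scene" or "top" or "wrist"; returns a dict with "image" (384x512x3 uint8, blue, green, red), "depth" (384x512 float32, m along the optical axis (not along the pixel's ray), 0 where there is no reading), "mtx" (3x3 intrinsics, pixels), "world_from_camera" (4x4, takes a point from camera to world coordinates). Camera axes: x right, y down, z forward; pixel columns grow to the right and rows downward; lengths in m; the calibration is good to about 2 mm. The wrist camera is an equidistant fisheye: a pixel r from the principal point sees the ray r / f radians off the axis. A picture is of the moment at which its call begins.
- job_done(): hands the job in; it is judged then, once.
The state is a dict: "clock": time; "qpos": joint angles; "qd": joint speeds; "joint_torque": joint torques, N m; "eef_pos": TCP position; "orientation": TCP orientation; "force": force on the tool from outside, world axes, zero at the start; "torque": the same for the moment, N m; "width": opening from 0.0 (shut) to 1.0 (fully open); "grasp_force": force on a finger pad.
Only numpy, scipy, OpenCV 4.12 (cv2) and the standard library are available. Lean on these libraries where they do the work, as an engineer would, in place of code of your own. Each camera call takes 0.05 s, during which the arm holds its last target. There are 200 camera calls.

## Working session

There is one attempt and no reset: what is moved stays moved. The work goes in short steps, Python scripts to look and compute and a shell command to move; the robot and the scene stay as the last step left them, time stands still between calls to the robot, and variables do not carry over. Pictures are saved under pics/ and viewed, at most 12 in all, crops included, and the job is handed in when it is done.

```bash
mkdir -p pics; ls
python3 - <<'E'
from station import get_state, snapshot
import cv2,numpy as np
s=get_state();print(s['clock'],s['eef_pos'],s['orientation'],s['width'])
for n in("scene","top"):
    d=snapshot(n);np.savez(f"{n}0.npz",**d);cv2.imwrite(f"pics/{n}0.png",d["image"]);print(d["mtx"],d["world_from_camera"])
a=np.hstack([cv2.imread(f"pics/{n}0.png") for n in("scene","top")])
E
```

```text
pics
0.0 [ 0.24873772 -0.57281057  0.23043408] [[ 9.17198933e-01  3.98428881e-01 -7.37198242e-04]
 [ 3.98429562e-01 -9.17197480e-01  1.63272194e-03]
 [-2.56327955e-05 -1.79125239e-03 -9.99998395e-01]] 0.9977874951936375
[[437.70949084   0.         258.59711999]
 [  0.         437.70949084 187.38708186]
 [  0.           0.           1.        ]] [[-0.90586809  0.26410526 -0.33113656  0.97253582]
 [ 0.42308225  0.60132361 -0.67779888  1.07814792]
 [ 0.02010998 -0.75409438 -0.65645811  1.04688882]
 [ 0.          0.          0.          1.        ]]
[[370.46110571   0.         256.70386376]
 [  0.         370.46110571 186.82131545]
 [  0.           0.           1.        ]] [[-2.55561775e-02 -9.98797458e-01  4.18392216e-02  4.19106756e-01]
 [-9.99673292e-01  2.55520979e-02 -6.32365081e-04  1.30448076e-01]
 [-4.37475251e-04 -4.18417132e-02 -9.99124156e-01  1.42682289e+00]
 [ 0.00000000e+00  0.00000000e+00  0.00000000e+00  1.00000000e+00]]
```

View pics/scene0.png

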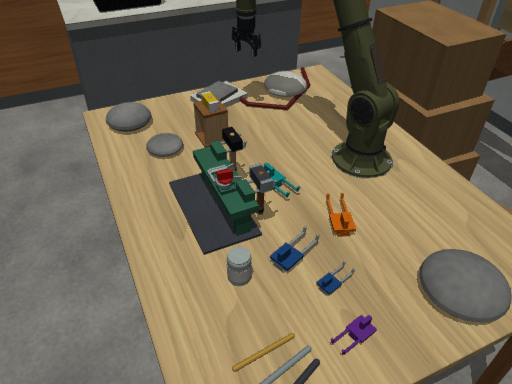

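View pics/top0.png

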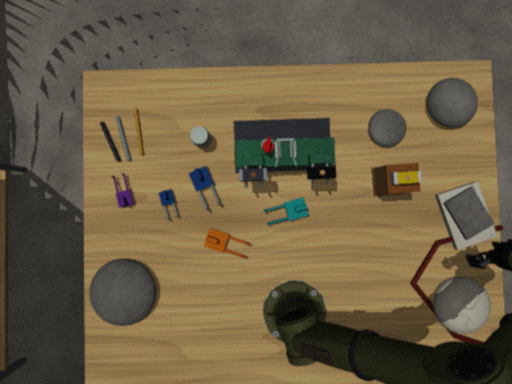

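The scene view shows the rack with the red knob (225,175), the large blue carrier (288,255), a smaller blue decoy (330,283), and the yellow mallet (210,98). The top view shows the carrier at (203,180), the rack at (285,153), the knob at (268,146) and the mallet at (406,178).

```bash
cat > h.py <<'E'
import numpy as np,cv2
from station import get_state,snapshot
def cloud(d,fish=False):
    K=d["mtx"];T=d["world_from_camera"];z=d["depth"]
    v,u=np.mgrid[:z.shape[0],:z.shape[1]].astype(float)
    x=(u-K[0,2])/K[0,0];y=(v-K[1,2])/K[1,1]
    if fish:
        r=np.hypot(x,y)+1e-9; s=np.tan(np.minimum(r,1.5))/r; x,y=x*s,y*s
    P=np.stack([x*z,y*z,z],-1)@T[:3,:3].T+T[:3,3]
    P[z==0]=np.nan
    return P
def hsv(d): return cv2.cvtColor(d["image"],cv2.COLOR_BGR2HSV)
def mask(d,lo,hi): return cv2.inRange(hsv(d),np.array(lo),np.array(hi))>0
COL=dict(blue=((100,120,40),(120,255,255)),green=((60,80,20),(88,255,255)),red=((0,150,80),(6,255,255)),yellow=((22,150,120),(33,255,255)))
def rect(P):
    c,wh,a=cv2.minAreaRect(P[:,:2].astype(np.float32)*1000); return np.round(c,1),np.round(wh,1),round(a,2)
E
cat > m.py <<'E'
from h import *
for n in("scene","top"):
    d=dict(np.load(f"{n}0.npz"));P=cloud(d)
    for c,(lo,hi) in COL.items():
        m=mask(d,lo,hi).astype(np.uint8)
        k,l,st,ce=cv2.connectedComponentsWithStats(m)
        for i in range(1,k):
            if st[i,4]<25: continue
            Q=P[l==i];Q=Q[~np.isnan(Q[:,0])]
            if len(Q)<10: continue
            zt=np.percentile(Q[:,2],97);T=Q[Q[:,2]>zt-.008]
            print(n,c,st[i,4],ce[i].round(),'ztop',zt.round(4),'all',*rect(Q),'top',*rect(T),T.mean(0).round(4))
E
python3 m.py
```

```text
scene blue 497 [286. 256.] ztop 0.0679 all [515.3 344.5] [76.7 73.3] 21.79 top [529.4 349.6] [42.9 16.5] 23.46 [0.5292 0.35   0.0658]
scene blue 283 [329. 283.] ztop 0.0487 all [447.4 476.4] [55.3 51. ] 15.79 top [456.9 479.4] [33.3 13.1] 13.74 [0.4572 0.4801 0.0469]
scene green 2236 [229. 189.] ztop 0.164 all [561.4  30.9] [354.2 159.4] 89.97 top [564.9  30.9] [ 35.4 304. ] 0.13 [0.5657 0.0537 0.1624]
scene green 27 [234. 172.] ztop 0.1326 all [535.4 -18.3] [127.7  17.4] 71.05 top [551.2  19.8] [47.8 11.7] 86.1 [0.5509 0.027  0.1291]
scene red 39 [306.  76.] ztop 0.0322 all [-122.8 -656.9] [184.1  16.7] 69.6 top [-128.  -673.8] [141.9  10.7] 71.87 [-0.127  -0.6746  0.0276]
scene red 25 [246. 101.] ztop 0.0244 all [ 247.8 -556.3] [23.1 78.7] 31.72 top [ 247.8 -556.3] [23.1 78.7] 31.72 [ 0.248  -0.5564  0.0201]
scene red 47 [269. 104.] ztop 0.0246 all [ 166.5 -487.9] [ 19.3 130.2] 58.22 top [ 164.9 -485. ] [ 13.7 124.4] 59.53 [ 0.1664 -0.4864  0.0207]
scene red 69 [224. 172.] ztop 0.2033 all [600.2  48.2] [106.5  48.3] 78.54 top [609.   91.6] [17.  48.1] 77.48 [0.6102 0.0933 0.1999]
s
[... 1057 characters left out ...]
42 0.0387 0.0387]
top green 31 [305. 210.] ztop 0.0692 all [388.3 -51.6] [22.7 53.7] 83.73 top [404.1 -47.4] [12.8  4.2] 29.96 [ 0.4042 -0.0468  0.0678]
top green 43 [292. 211.] ztop 0.0717 all [ 3.846e+02 -1.000e-01] [34.6 39.7] 79.96 top [396.  -12.9] [ 5.1 12.8] 37.43 [ 0.3962 -0.0122  0.0691]
top green 72 [284. 219.] ztop 0.0427 all [350.4  28.4] [ 25.3 127. ] 19.02 top [353.   29.9] [ 18.9 125.8] 19.29 [0.3564 0.0266 0.0388]
top red 104 [268. 145.] ztop 0.2056 all [610.9  90.3] [37. 39.] 34.85 top [611.4  90.2] [13.7 47.5] 80.44 [0.6108 0.0903 0.2024]
top yellow 209 [407. 177.] ztop 0.195 all [ 491.6 -374.7] [37.8 67.8] 2.41 top [ 491.6 -374.5] [37.8 67.4] 2.41 [ 0.4915 -0.3748  0.1911]
```

```bash
python3 -m inch '[3.1,-3.7,-4,0,0,0,1, 6.2,-7.3,-6,0,0,0,1, 9.4,-11,-6,0,0,0,1, 12.5,-14.6,-6,0,0,0,1, 15.6,-18.3,-6,0,0,0,1]'
for i in 1 2; do python3 -m inch '[3.1,-3.7,0,0,0,0,1, 6.2,-7.3,0,0,0,0,1, 9.4,-11,0,0,0,0,1, 12.5,-14.6,0,0,0,0,1, 15.6,-18.3,0,0,0,0,1]'; done
python3 - <<'E'
from h import *
s=get_state();print(s['clock'],s['eef_pos'],s['orientation'].tolist() if hasattr(s['orientation'],'tolist') else s['orientation'],s['qpos'])
R=np.array(s['orientation']);print((R.T@(np.array([.5292,.348,.2])-np.array(s['eef_pos'])))*100)
E
```

```text
clock: 0.6
eef_pos: [0.3174, -0.3483, 0.2913]
orientation: [[0.917, 0.398, 0.0], [0.398, -0.917, -0.0], [0.0, 0.0, -1.0]]
force: [1.4, 1.2, 0.2]
width: 1.001
grasp_force: 0.0
clock: 1.1
eef_pos: [0.3872, -0.1184, 0.2913]
orientation: [[0.917, 0.398, 0.0], [0.398, -0.917, -0.0], [-0.0, 0.0, -1.0]]
force: [0.6, 0.7, 0.6]
width: 0.999
grasp_force: 0.0
clock: 1.6
eef_pos: [0.4576, 0.1113, 0.2912]
orientation: [[0.918, 0.398, 0.0], [0.398, -0.918, -0.0], [-0.0, 0.0, -1.0]]
force: [0.3, -0.5, 1.2]
width: 1.0
grasp_force: 0.0
1.6 [0.45757576 0.11131716 0.29116523] [[0.9175009883322668, 0.3977334991832558, 6.06277111433166e-06], [0.39773348150102095, -0.9175009427780063, -0.00031256126903182567], [-0.00011875348902797326, 0.00028918664031390046, -0.9999999511343467]] [ 0.22756895  0.2544624  -0.66991467  1.77846981  0.17107928  1.16745438
 -1.65595451]
[ 15.98628291 -18.86957298   9.10916823]
```

```bash
python3 -m inch '[3.2,-3.8,0,0,0,0,1, 6.4,-7.5,0,0,0,0,1, 9.6,-11.3,0,0,0,0,1, 12.8,-15.1,3,0,0,0,1, 16,-18.9,6,0,0,0,1]'
python3 -m inch '[0,0,4,0,0,0,1, 0,0,8,0,0,0,1, 0,0,8,0,0,0,1, 0,0,8,0,0,0,1, 0,0,8,0,0,0,1]'
python3 - <<'E'
from h import *
d=snapshot("wrist");cv2.imwrite("pics/w1.png",d["image"]);np.savez("w1.npz",**d);print(d["mtx"])
P=cloud(d,True);s=get_state();R=np.array(s['orientation']);p=np.array(s['eef_pos']);print(s['clock'],p)
m=mask(d,*COL['blue'])&(np.abs(P[...,:2]-[.529,.348]).max(-1)<.07)
for zl,zh in((.02,.045),(.055,.09)):
    Q=P[m&(P[...,2]>zl)&(P[...,2]<zh)];r=rect(Q);print(len(Q),*r,Q[:,2].mean(),np.percentile(Q[:,2],95)); c=np.r_[r[0]/1000,.04];print((R.T@(c-p))*100)
E
```

```text
clock: 2.1
eef_pos: [0.5255, 0.3357, 0.2389]
orientation: [[0.917, 0.398, 0.001], [0.398, -0.917, 0.0], [0.001, 0.0, -1.0]]
force: [1.3, -0.5, 0.0]
width: 1.001
grasp_force: 0.0
clock: 2.6
eef_pos: [0.5259, 0.3343, 0.162]
orientation: [[0.917, 0.398, 0.003], [0.398, -0.917, 0.002], [0.003, -0.001, -1.0]]
force: [0.2, 0.8, 0.0]
width: 1.001
grasp_force: 0.0
[[297.31863964   0.         252.56357053]
 [  0.         297.31863964 190.75018493]
 [  0.           0.           1.        ]]
2.65 [0.52598158 0.33432609 0.16220157]
4358 [516.6 341. ] [75.6 71. ] 21.84 0.03175186567216841 0.03294593085505033
[-0.64191609 -0.97643927 12.21852254]
983 [531.  346.9] [43.8 15.7] 22.33 0.06732618222067745 0.06879619930040087
[ 0.91393316 -0.94484818 12.22444674]
```

View pics/w1.png

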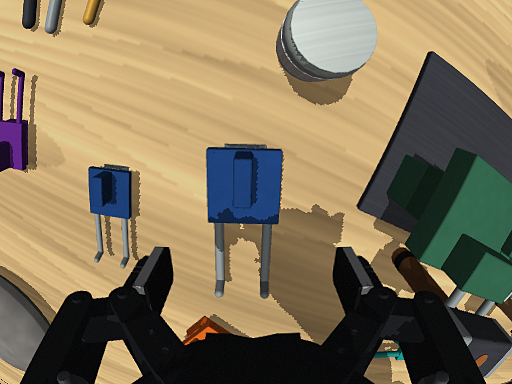

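The wrist view shows the carrier (245,185) between the open fingers, prongs towards the robot, can at (330,40) clear.

```bash
python3 -m inch '[0.9,-0.95,3,0,0,0.023,1, 0.9,-0.95,7,0,0,0.023,1, 0.9,-0.95,10.5,0,0,0.023,1, 0.9,-0.95,12.2,0,0,0.023,1, 0.9,-0.95,12.2,0,0,0.023,0.6]'
python3 -m inch '[0,0,0,0,0,0,0, 0,0,0,0,0,0,0, 0,0,0,0,0,0,0, 0,0,0,0,0,0,0, 0,0,0,0,0,0,0]'
python3 -m inch '[0,0,-4,0,0,0,0, 0,0,-9,0,0,0,0, 0,0,-14,0,0,0,0, 0,0,-19,0,0,0,0, 0,0,-21,0,0,0,0]'
python3 - <<'E'
from h import *
d=snapshot("wrist");cv2.imwrite("pics/w2.png",d["image"]);np.savez("w2.npz",**d)
s=get_state();R=np.array(s['orientation']);p=np.array(s['eef_pos']);print(s['clock'],p,R.tolist(),s['qpos'])
P=cloud(d,True);Q=(P-p)@R
m=mask(d,*COL['blue'])&(np.abs(Q[...,:2]).max(-1)<.08)
from collections import Counter
q=Q[m];print(len(q),np.percentile(q,[2,50,98],axis=0)*1000)
T=snapshot("top");np.savez("top1.npz",**T)
for n,d,f in(("w",d,True),("t",T,False)):
    P=cloud(d,f)
    for nm,m in(("red",mask(d,*COL['red'])&(P[...,2]>.19)&(P[...,0]>.5)),("green",mask(d,*COL['green'])&(P[...,2]>.155)&(P[...,2]<.172)&(P[...,0]>.5))):
        k,l,st,ce=cv2.connectedComponentsWithStats(m.astype(np.uint8))
        for i in range(1,k):
            if st[i,4]>40: A=P[l==i];print(n,nm,st[i,4],*rect(A),A.mean(0).round(4))
E
```

```text
clock: 3.15
eef_pos: [0.5293, 0.3452, 0.0369]
orientation: [[0.926, 0.377, -0.001], [0.377, -0.926, -0.001], [-0.002, 0.001, -1.0]]
force: [-0.5, 0.0, -0.1]
width: 0.855
grasp_force: 0.0
clock: 3.65
eef_pos: [0.5302, 0.3462, 0.0391]
orientation: [[0.926, 0.377, 0.002], [0.377, -0.926, 0.001], [0.002, 0.0, -1.0]]
force: [-1.0, -1.2, 6.2]
width: 0.176
grasp_force: 59.5
clock: 4.15
eef_pos: [0.5301, 0.3472, 0.2531]
orientation: [[0.926, 0.377, 0.005], [0.377, -0.926, 0.004], [0.006, -0.002, -1.0]]
force: [1.5, 0.5, -5.6]
width: 0.178
grasp_force: 60.6
4.2 [0.53050468 0.34761037 0.25446891] [[0.9261222415169605, 0.37715801706746194, 0.007030215454785228], [0.37712897739035023, -0.9261465455023811, 0.005129392411859519], [0.008445601228404594, -0.0020991464327944276, -0.9999621319850788]] [-0.24196232  0.55278178 -0.65152234  1.44150672  0.34346415  1.25327458
 -2.11005388]
8482 [[-19.93749101 -34.43904969 -28.09367087]
 [ 11.81103494  -0.25469161   8.17359032]
 [ 23.09409912  33.81084893  15.60711904]]
w red 258 [602.3  93.2] [14.  30.1] 78.82 [0.5994 0.0972 0.1972]
w green 1626 [565.5 143.6] [35.5 71.5] 0.4 [0.5662 0.1492 0.1631]
t red 60 [611.3  90.2] [13.6 46.5] 80.38 [0.6105 0.0903 0.2023]
t green 209 [568.5 -86.4] [69.3 35.1] 89.06 [ 0.5672 -0.0861  0.1648]
t green 210 [564.7 143.5] [68.7 34.2] 88.53 [0.5657 0.1434 0.1647]
```

View pics/w2.png

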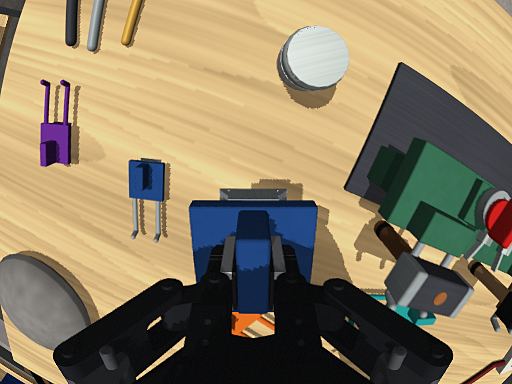

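Carrier is held squarely by the fin (250,260); the club hammer (430,290) and knob (500,210) are visible at the right.

```bash
python3 -m inch '[-0.5,0.8,-3,0,0,0,0, -2.5,4.1,-4.6,0,0,0,0, -4.4,7.3,-4.6,0,0,0,0, -6.4,10.6,-4.6,0,0,0,0, -8.3,13.8,-4.6,0,0,0,0]'
python3 -m inch '[-2.3,3.8,0,0,0,0.1,0, -4.6,7.7,0,0,0,0.2,0, -6.9,11.5,0,0,0,0.3,0, -8.3,13.8,0,0,0,0.377,0, -8.3,13.8,0,0,0,0.377,0]'
python3 -m inch '[0,0,0,0,0,0,0, 0,0,0,0,0,0,0, 0,0,0,0,0,0,0, 0,0,0,0,0,0,0, 0,0,0,0,0,0,0]'
python3 - <<'E'
from h import *
d=snapshot("wrist");cv2.imwrite("pics/w3.png",d["image"]);np.savez("w3.npz",**d)
s=get_state();R=np.array(s['orientation']);p=np.array(s['eef_pos']);print(s['clock'],p,R.tolist())
P=cloud(d,True)
for nm,m in(("red",mask(d,*COL['red'])&(P[...,2]>.19)&(P[...,0]>.5)),("green",mask(d,*COL['green'])&(P[...,2]>.155)&(P[...,2]<.172)&(P[...,0]>.5)),("greenlow",mask(d,*COL['green'])&(P[...,2]>.136)&(P[...,2]<.153)&(P[...,0]>.5)),("floor",(P[...,2]>.12)&(P[...,2]<.137)&(P[...,0]>.5))):
        k,l,st,ce=cv2.connectedComponentsWithStats(m.astype(np.uint8))
        for i in range(1,k):
            if st[i,4]>40: A=P[l==i];print(nm,st[i,4],ce[i].round(),*rect(A),A.mean(0).round(4))
E
```

```text
clock: 4.75
eef_pos: [0.5033, 0.1843, 0.2911]
orientation: [[0.926, 0.377, -0.004], [0.377, -0.926, -0.002], [-0.004, 0.0, -1.0]]
force: [1.1, -0.4, -4.2]
width: 0.177
grasp_force: 60.5
clock: 5.25
eef_pos: [0.478, 0.0219, 0.2912]
orientation: [[1.0, -0.0, -0.005], [-0.0, -1.0, -0.003], [-0.005, 0.003, -1.0]]
force: [-0.8, -0.3, -4.9]
width: 0.175
grasp_force: 60.5
clock: 5.75
eef_pos: [0.4798, 0.0283, 0.2934]
orientation: [[1.0, 0.011, -0.0], [0.011, -1.0, 0.0], [-0.0, -0.0, -1.0]]
force: [-0.1, 0.3, -4.2]
width: 0.176
grasp_force: 60.6
5.8 [0.47979381 0.02817464 0.29347179] [[0.9999417591018563, 0.01079155018913619, -0.0001443911363029151], [0.010791570111502957, -0.999941759801071, 0.00013791470424036385], [-0.00014289441348180263, -0.00013946487903500365, -0.9999999800653667]]
red 967 [178.  36.] [611.1  89.7] [14.5 50. ] 80.04 [0.6105 0.089  0.2015]
green 2437 [137.  94.] [565.4 142.3] [35.5 70.8] 0.53 [0.5656 0.1397 0.1637]
green 2378 [372.  96.] [566.7 -86.7] [35.1 70.9] 0.18 [ 0.5667 -0.0841  0.1635]
greenlow 52 [212.  25.] [631.2  69. ] [14.5  5.7] 28.8 [0.6315 0.0698 0.1436]
greenlow 459 [199.  64.] [603.9  91.2] [36.5 48.2] 0.79 [0.5929 0.0824 0.1433]
greenlow 151 [174.  92.] [565.3 108.2] [ 2.6 34.8] 89.13 [0.5653 0.1079 0.1448]
greenlow 156 [336.  93.] [566.1 -52.4] [34.9  2.3] 0.92 [ 0.5663 -0.0522  0.1445]
floor 5453 [154.  65.] [593.5 131. ] [ 95.3 143.8] 0.06 [0.5966 0.1346 0.1299]
floor 7813 [344.  60.] [594.8 -74.7] [ 94.9 144.2] 0.12 [ 0.603  -0.0659  0.1297]
floor 3523 [255.  73.] [589.3  29.3] [87.8 68.1] 1.61 [0.5843 0.0279 0.1299]
floor 234 [504. 151.] [ 520.5 -318.5] [12.  39.7] 77.83 [ 0.52   -0.3174  0.1287]
```

View pics/w3.png

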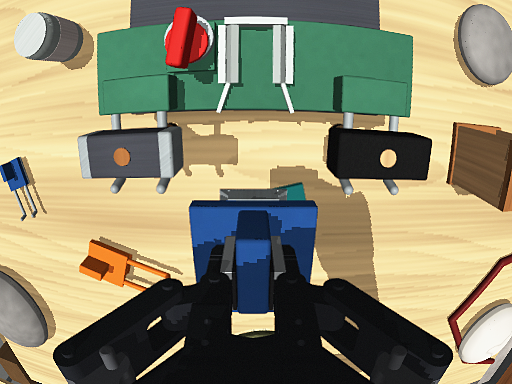

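The wrist view shows the steel track walls (230,55)/(290,55) with flared guides (225,100)/(290,100), knob (183,38), club hammer left, rubber mallet right; the carrier hovers in front.

Run:
```python
from h import *
d=dict(np.load("w3.npz"));P=cloud(d,True);H=hsv(d)
m=(H[...,1]<60)&(H[...,2]>110)&(P[...,2]>.134)&(P[...,2]<.156)&(P[...,0]>.52)&(abs(P[...,1]-.028)<.05)
Q=P[m];print(len(Q))
for x in np.arange(.545,.64,.008):
    A=Q[abs(Q[:,0]-x)<.004]
    L=A[A[:,1]>.028];r=A[A[:,1]<.028]
    if len(L)>5 and len(r)>5: print(x.round(3),*(np.r_[np.percentile(L[:,1],[5,95]),np.percentile(r[:,1],[5,95])]*1000).round(1),'mid',((np.percentile(L[:,1],5)+np.percentile(r[:,1],95))*500).round(1),((np.percentile(L[:,1],95)+np.percentile(r[:,1],5))*500).round(1),'z',np.percentile(L[:,2],90).round(4))
```

```text
2986
0.545 62.0 65.2 -10.3 -6.1 mid 28.0 27.5 z 0.1412
0.553 59.2 64.1 -7.9 -3.7 mid 27.7 28.1 z 0.1404
0.561 56.1 61.2 -5.7 -0.7 mid 27.7 27.7 z 0.1409
0.569 53.5 58.1 -2.9 2.0 mid 27.7 27.6 z 0.141
0.577 45.2 63.2 -7.2 9.8 mid 27.5 28.0 z 0.1474
0.585 45.3 62.9 -7.4 10.6 mid 28.0 27.8 z 0.1471
0.593 45.7 62.6 -6.8 10.1 mid 27.9 27.9 z 0.1468
0.601 46.1 62.9 -7.1 10.8 mid 28.4 27.9 z 0.147
0.609 46.3 62.9 -6.7 10.7 mid 28.5 28.1 z 0.147
0.617 45.6 62.8 -7.1 10.3 mid 27.9 27.9 z 0.1474
0.625 45.2 63.3 -6.9 10.9 mid 28.1 28.2 z 0.1465
0.633 30.5 60.8 -2.9 25.8 mid 28.1 29.0 z 0.1466
```

```bash
python3 -m inch '[3,0.05,0,0,0,0.005,0, 6,0.1,0,0,0,0.005,0, 6,0.1,4,0,0,0.005,0, 6,0.1,8,0,0,0.005,0, 6,0.1,10.5,0,0,0.005,0]'
python3 -m inch '[0,0,0.5,0,0,0,0, 0,0,1,0,0,0,0, 0,0,1.4,0,0,0,0, 0,0,1.7,0,0,0,0, 0,0,1.8,0,0,0,0]'
python3 -m inch '[0,0,0,0,0,0,0, 0,0,0,0,0,0,0, 0,0,0,0,0,0,0, 0,0,0,0,0,0,0, 0,0,0,0,0,0,0]'
python3 - <<'E'
from h import *
d=snapshot("wrist");cv2.imwrite("pics/w4.png",d["image"][:260,100:420]);np.savez("w4.npz",**d)
s=get_state();R=np.array(s['orientation']);p=np.array(s['eef_pos']);print(s['clock'],p,R.tolist(),s['force'],s['torque'])
E
```

```text
clock: 6.3
eef_pos: [0.5387, 0.0271, 0.1858]
orientation: [[1.0, 0.005, -0.003], [0.005, -1.0, -0.0], [-0.003, 0.0, -1.0]]
force: [0.1, 0.2, -4.9]
width: 0.182
grasp_force: 60.3
clock: 6.8
eef_pos: [0.5402, 0.0273, 0.1712]
orientation: [[1.0, 0.005, 0.001], [0.005, -1.0, -0.0], [0.001, 0.0, -1.0]]
force: [-1.1, -0.0, -4.8]
width: 0.176
grasp_force: 60.3
clock: 7.3
eef_pos: [0.5398, 0.0273, 0.1706]
orientation: [[1.0, 0.005, 0.0], [0.005, -1.0, 0.0], [0.0, -0.0, -1.0]]
force: [0.0, -0.6, -5.2]
width: 0.178
grasp_force: 60.3
7.35 [0.53980862 0.02727106 0.17062576] [[0.9999884024950557, 0.004815423183128345, 8.108609075156665e-05], [0.004815424910847044, -0.9999884055511055, -2.112547783350403e-05], [8.09834224873019e-05, 2.1515696811946112e-05, -0.99999999648938]] [ 0.42219929  0.48574249 -5.19854038] [ 0.00915808 -0.04078697  0.03029536]
```

View pics/w4.png

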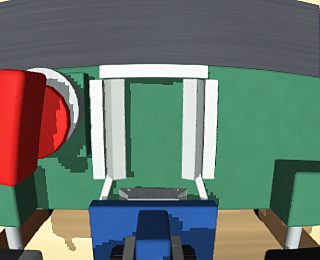

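The shoe's leading end (153,193) sits centred between the flared guides, in line with the slot.

```bash
python3 -m inch '[0,-0.06,0.1,0,0,0,0, 0.5,-0.06,0.1,0,0,0,0, 1,-0.06,0.1,0,0,0,0, 1.5,-0.06,0.1,0,0,0,0, 2,-0.06,0.1,0,0,0,0]'
python3 -m inch '[0.5,0,0,0,0,0,0, 1,0,0,0,0,0,0, 1.5,0,0,0,0,0,0, 2,0,0,0,0,0,0, 2.5,0,0,0,0,0,0]'
```

```text
clock: 7.85
eef_pos: [0.5604, 0.028, 0.1695]
orientation: [[1.0, 0.005, 0.0], [0.005, -1.0, 0.0], [0.0, -0.0, -1.0]]
force: [0.1, -0.2, -4.2]
width: 0.177
grasp_force: 60.4
clock: 8.35
eef_pos: [0.5852, 0.0281, 0.1696]
orientation: [[1.0, 0.005, -0.0], [0.005, -1.0, 0.0], [-0.0, -0.0, -1.0]]
force: [0.6, 0.2, -5.6]
width: 0.177
grasp_force: 60.4
```

```bash
python3 -m inch '[0.5,0,0,0,0,0,0, 1,0,0,0,0,0,0, 1.5,0,0,0,0,0,0, 1.9,0,0,0,0,0,0, 2.1,0,0,0,0,0,0]'
python3 -m inch '[0.1,0,0,0,0,0,0, 0.2,0,0,0,0,0,0, 0.3,0,0,0,0,0,0, 0.4,0,0,0,0,0,0, 0.4,0,0,0,0,0,0]'
```

```text
clock: 8.85
eef_pos: [0.6062, 0.0282, 0.1695]
orientation: [[1.0, 0.005, 0.0], [0.005, -1.0, 0.0], [0.0, -0.0, -1.0]]
force: [-0.5, -0.2, -4.9]
width: 0.181
grasp_force: 60.4
clock: 9.35
eef_pos: [0.6092, 0.0282, 0.1695]
orientation: [[1.0, 0.005, -0.001], [0.005, -1.0, -0.0], [-0.001, 0.0, -1.0]]
force: [-1.6, 0.1, -3.5]
width: 0.177
grasp_force: 60.8
```

```bash
python3 -m inch '[0.1,0,0,0,0,0,0, 0.2,0,0,0,0,0,0, 0.2,0,0,0,0,0,0, 0.2,0,0,0,0,0,0, 0.2,0,0,0,0,0,0]'
python3 -m inch '[0.1,0,0,0,0,0,0, 0.2,0,0,0,0,0,0, 0.2,0,0,0,0,0,0, 0.2,0,0,0,0,0,0, 0.2,0,0,0,0,0,0]'
```

```text
clock: 9.85
eef_pos: [0.6095, 0.0282, 0.1693]
orientation: [[1.0, 0.005, -0.005], [0.005, -1.0, -0.001], [-0.005, 0.001, -1.0]]
force: [-8.6, 0.1, -0.1]
width: 0.173
grasp_force: 61.4
clock: 10.35
eef_pos: [0.6097, 0.0282, 0.1694]
orientation: [[1.0, 0.005, -0.008], [0.005, -1.0, -0.001], [-0.008, 0.001, -1.0]]
force: [-14.1, -0.6, 5.3]
width: 0.176
grasp_force: 62.2
```

```bash
python3 -m inch '[-0.2,0,0,0,0,0,0, -0.4,0,0,0,0,0,0, -0.4,0,0,0,0,0,0.3, -0.4,0,0,0,0,0,0.45, -0.4,0,0,0,0,0,0.45]'
python3 -m inch '[0,0,0,0,0,0,0.45, 0,0,-1,0,0,0,0.45, 0,0,-3,0,0,0,0.45, 0,0,-7,0,0,0,0.45, 0,0,-11,0,0,0,0.45]'
python3 -m inch '[-3,0,0,0,0,0,0.45, -6,0,0,0,0,0,0.45, -6,0,0,0,0,0,0.45, -6,0,0,0,0,0,0.45, -6,0,0,0,0,0,0.45]'
cat > look.py <<'E'
from h import *
import sys
d=snapshot("wrist");np.savez(sys.argv[1]+".npz",**d)
s=get_state();R=np.array(s['orientation']);p=np.array(s['eef_pos']);print(s['clock'],p,R.round(4).tolist(),s['qpos'][6])
P=cloud(d,True)
for nm,m in(("red",mask(d,*COL['red'])&(P[...,2]>.19)&(P[...,0]>.5)),("fin",mask(d,*COL['blue'])&(P[...,2]>.19)&(abs(P[...,1]-.028)<.06)),("deck",mask(d,*COL['blue'])&(P[...,2]>.155)&(P[...,2]<.172)&(abs(P[...,1]-.028)<.06))):
    A=P[m];print(nm,len(A),*rect(A),A.mean(0).round(4), np.percentile(A,[1,99],axis=0).round(4).tolist())
E
python3 look.py w5
```

```text
clock: 10.85
eef_pos: [0.6108, 0.0284, 0.1703]
orientation: [[1.0, 0.005, 0.002], [0.005, -1.0, 0.0], [0.002, -0.0, -1.0]]
force: [0.4, 0.4, 1.0]
width: 0.451
grasp_force: 0.0
clock: 11.35
eef_pos: [0.6095, 0.0283, 0.2813]
orientation: [[1.0, 0.005, -0.001], [0.005, -1.0, 0.0], [-0.001, -0.0, -1.0]]
force: [1.3, 0.4, -0.1]
width: 0.452
grasp_force: 0.0
clock: 11.85
eef_pos: [0.5507, 0.0278, 0.28]
orientation: [[1.0, 0.004, 0.001], [0.004, -1.0, 0.0], [0.001, -0.0, -1.0]]
force: [0.3, -0.9, 0.3]
width: 0.449
grasp_force: 0.0
11.9 [0.550718   0.02789045 0.27969841] [[1.0, 0.0044, 0.0006], [0.0044, -1.0, 0.0004], [0.0006, -0.0004, -1.0]] -1.8807929787880548
red 1163 [611.2  89.4] [14.5 49.8] 80.41 [0.6118 0.0884 0.2009] [[0.5878, 0.0798, 0.1909], [0.6351, 0.0982, 0.2033]]
fin 1202 [609.8  28.9] [16.2 42.6] 89.91 [0.6104 0.029  0.1977] [[0.5889, 0.021, 0.1953], [0.6311, 0.037, 0.1994]]
deck 5444 [594.5  28.9] [74.9 72. ] 0.21 [0.593  0.0289 0.1618] [[0.5575, -0.0062, 0.1602], [0.6315, 0.0641, 0.1635]]
```

```bash
python3 -m inch '[3,-3,0,0,0,0.08,0.45, 6.05,-6.12,0,0,0,0.172,0.45, 6.05,-6.12,3,0,0,0.172,0.45, 6.05,-6.12,7,0,0,0.172,0.45, 6.05,-6.12,9.5,0,0,0.172,0.45]'
python3 -m inch '[0,0,0.7,0,0,0,0.45, 0,0,0.9,0,0,0,0.45, 0,0,0.9,0,0,0,0, 0,0,0.9,0,0,0,0, 0,0,0.9,0,0,0,0]'
python3 -m inch '[0,0,0,0,0,0.1,0, 0,0,0,0,0,0.2,0, 0,0,0,0,0,0.32,0, 0,0,0,0,0,0.44,0, 0,0,0,0,0,0.55,0]'
```

```text
clock: 12.4
eef_pos: [0.6098, 0.0897, 0.1813]
orientation: [[0.986, -0.166, -0.003], [-0.166, -0.986, -0.0], [-0.003, 0.001, -1.0]]
force: [0.3, 0.2, 0.3]
width: 0.447
grasp_force: 0.0
clock: 12.9
eef_pos: [0.6109, 0.0891, 0.1773]
orientation: [[0.986, -0.167, 0.003], [-0.167, -0.986, -0.0], [0.003, -0.0, -1.0]]
force: [-0.0, -1.9, 4.7]
width: 0.151
grasp_force: 59.4
clock: 13.4
eef_pos: [0.611, 0.0892, 0.1773]
orientation: [[0.75, -0.661, 0.003], [-0.661, -0.75, 0.0], [0.002, -0.002, -1.0]]
force: [-0.1, -1.4, 3.4]
width: 0.154
grasp_force: 59.3
```

```bash
python3 -m inch '[0,0,0,0,0,0.13,0, 0,0,0,0,0,0.26,0, 0,0,0,0,0,0.38,0, 0,0,0,0,0,0.5,0, 0,0,0,0,0,0.6,0]'
python3 -m inch '[0,0,0,0,0,0.05,0, 0,0,0,0,0,0.1,0, 0,0,0,0,0,0.13,0, 0,0,0,0,0,0.13,0, 0,0,0,0,0,0.13,0]'; python3 -c "
from station import get_state
s=get_state();print(s['torque'],s['orientation'])"
```

```text
clock: 13.9
eef_pos: [0.6112, 0.0893, 0.1774]
orientation: [[0.247, -0.969, 0.004], [-0.969, -0.247, 0.001], [0.0, -0.004, -1.0]]
force: [2.6, -1.8, -12.1]
width: 0.152
grasp_force: 59.9
clock: 14.4
eef_pos: [0.6112, 0.0893, 0.1773]
orientation: [[0.127, -0.992, 0.004], [-0.992, -0.127, -0.001], [0.001, -0.003, -1.0]]
force: [0.3, -2.5, 5.3]
width: 0.151
grasp_force: 70.8
[-0.68361217 -0.03042429  1.58697281] [[ 1.27389659e-01 -9.91846398e-01  3.54926422e-03]
 [-9.91851736e-01 -1.27393828e-01 -9.73332543e-04]
 [ 1.41755073e-03 -3.39635137e-03 -9.99993228e-01]]
```

```bash
python3 -m inch '[0,0,0,0,0,-0.02,0.2, 0,0,0,0,0,-0.03,0.45, 0,0,0,0,0,-0.03,0.45, 0,0,-1,0,0,-0.03,0.45, 0,0,-4,0,0,-0.03,0.45]'
python3 -m inch '[0,0,-4,0,0,0,0.45, 0,0,-8,0,0,0,0.45, 0,0,-8,0,0,0,0.45, 0,0,-8,0,0,0,0.45, 0,0,-8,0,0,0,0.45]'
python3 look.py w6; python3 -c "
import numpy as np,cv2
cv2.imwrite('pics/w6.png',np.load('w6.npz')['image'])"
```

```text
clock: 14.9
eef_pos: [0.6084, 0.0895, 0.214]
orientation: [[0.153, -0.988, -0.005], [-0.988, -0.153, -0.0], [-0.0, 0.005, -1.0]]
force: [0.8, 0.0, -0.2]
width: 0.453
grasp_force: 0.0
clock: 15.4
eef_pos: [0.6094, 0.0897, 0.2948]
orientation: [[0.153, -0.988, -0.002], [-0.988, -0.153, 0.0], [-0.001, 0.002, -1.0]]
force: [-0.0, -0.5, -0.8]
width: 0.444
grasp_force: 0.0
15.45 [0.60933775 0.08968493 0.29445044] [[0.1531, -0.9882, -0.0022], [-0.9882, -0.1531, 0.0001], [-0.0004, 0.0021, -1.0]] -2.867596182915272
red 885 [611.7  89.4] [13.6 48.7] 8.9 [0.6117 0.0879 0.2014] [[0.6025, 0.0657, 0.1986], [0.6209, 0.1128, 0.2031]]
fin 1032 [608.   25.5] [43.9 15.6] 0.12 [0.6083 0.0253 0.198 ] [[0.5867, 0.0178, 0.1954], [0.6295, 0.033, 0.1997]]
deck 5034 [593.1  25.9] [76.  71.7] 0.44 [0.5912 0.0252 0.1622] [[0.5563, -0.0091, 0.1601], [0.6301, 0.0609, 0.1641]]
```

View pics/w6.png

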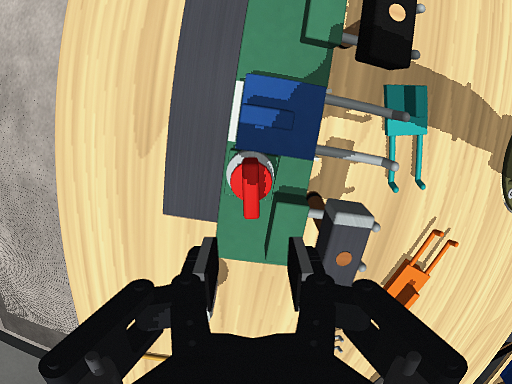

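The knob now points along the rack (250,190), the deck (285,115) is clamped; I'll recheck its seat from the same pose as before clamping, since eccentric drag may have backed it out slightly.

```bash
python3 -m inch '[1,1.4,0,0,0,-0.14,0.45, 2.1,2.8,0,0,0,-0.28,0.45, 3.2,4.2,0.5,0,0,-0.42,0.45, 4.3,5.6,1,0,0,-0.56,0.45, 5.2,6.75,1.4,0,0,-0.7,0.45]'
python3 -m inch '[0,0,0,0,0,-0.14,0.45, 0,0,0,0,0,-0.28,0.45, 0,0,0,0,0,-0.42,0.45, 0,0,0,0,0,-0.56,0.45, 0,0,0,0,0,-0.72,0.45]'
python3 -m inch '[0,0,0,0,0,0,0.45, 0,0,0,0,0,0,0.45, 0,0,0,0,0,0,0.45, 0,0,0,0,0,0,0.45, 0,0,0,0,0,0,0.45]'
python3 look.py w7
python3 - <<'E'
from h import *
o=[]
for n in("w5","w7"):
    d=dict(np.load(n+".npz"));P=cloud(d,True);H=hsv(d)
    m=(H[...,1]<60)&(H[...,2]>110)&(P[...,2]>.12)&(P[...,2]<.18)&(P[...,0]>.625)&(P[...,0]<.66)&(abs(P[...,1]-.028)<.035)
    A=P[m];print(n,len(A),np.percentile(A,[2,50,98],axis=0).round(4).tolist())
    o.append(cv2.resize(d["image"][40:190,170:340],None,fx=2.3,fy=2.3,interpolation=cv2.INTER_NEAREST))
cv2.imwrite("pics/cmp.png",np.hstack(o))
E
```

```text
clock: 15.95
eef_pos: [0.5499, 0.027, 0.2803]
orientation: [[0.757, -0.653, -0.002], [-0.653, -0.757, -0.0], [-0.002, 0.002, -1.0]]
force: [-0.6, -0.5, -0.4]
width: 0.45
grasp_force: 0.0
clock: 16.45
eef_pos: [0.5506, 0.0277, 0.2804]
orientation: [[1.0, -0.001, -0.002], [-0.001, -1.0, -0.0], [-0.002, 0.0, -1.0]]
force: [1.1, -0.7, 0.9]
width: 0.449
grasp_force: 0.0
clock: 16.95
eef_pos: [0.5512, 0.0278, 0.2815]
orientation: [[1.0, -0.008, -0.0], [-0.008, -1.0, -0.0], [-0.0, 0.0, -1.0]]
force: [-0.1, -0.2, -0.4]
width: 0.451
grasp_force: 0.0
17.0 [0.55122593 0.02781793 0.28152252] [[1.0, -0.008, -0.0001], [-0.008, -1.0, -0.0], [-0.0001, 0.0, -1.0]] -1.5354723321659507
red 1085 [597.5  36.2] [158.   30.8] 75.31 [0.6118 0.0879 0.2016] [[0.6023, 0.0652, 0.1945], [0.6213, 0.1128, 0.2033]]
fin 1178 [608.   25.8] [43.8 15.9] 0.01 [0.6088 0.0256 0.1981] [[0.5874, 0.0179, 0.1961], [0.6299, 0.0334, 0.1997]]
deck 5365 [593.2  26.2] [75.6 71.8] 0.25 [0.5917 0.0265 0.1622] [[0.5563, -0.0091, 0.1603], [0.6301, 0.0612, 0.164]]
w5 545 [[0.6323, -0.0007, 0.1289], [0.636, 0.0287, 0.1456], [0.6401, 0.0571, 0.1473]]
w7 554 [[0.6311, -0.0018, 0.1295], [0.6356, 0.0285, 0.1457], [0.6396, 0.058, 0.1475]]
```

View pics/cmp.png

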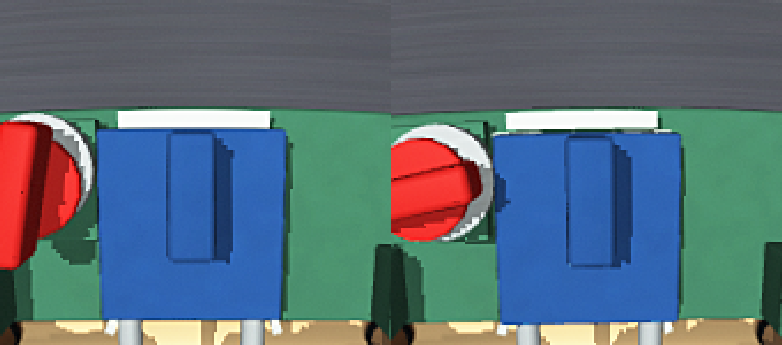

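The carrier (right crop) sits about 1.5–2 mm off the stop (580,130) after clamping, so I'll regrip the fin and push it home.

```bash
python3 -m inch '[3,0.1,0,0,0,-0.012,0.35, 5.7,0.16,0,0,0,-0.012,0.35, 5.7,0.16,4,0,0,-0.012,0.35, 5.7,0.16,8,0,0,-0.012,0.35, 5.7,0.16,10.5,0,0,-0.012,0.35]'
python3 -m inch '[0,0,0.5,0,0,0,0.35, 0,0,0.6,0,0,0,0.35, 0,0,0.6,0,0,0,0, 0,0,0.6,0,0,0,0, 0,0,0.6,0,0,0,0]'
python3 -m inch '[0.1,0,0,0,0,0,0, 0.2,0,0,0,0,0,0, 0.3,0,0,0,0,0,0, 0.4,0,0,0,0,0,0, 0.4,0,0,0,0,0,0]'
```

```text
clock: 17.5
eef_pos: [0.6072, 0.0259, 0.1737]
orientation: [[1.0, 0.004, -0.003], [0.004, -1.0, -0.0], [-0.003, 0.0, -1.0]]
force: [-1.2, 0.0, -0.8]
width: 0.35
grasp_force: 0.0
clock: 18.0
eef_pos: [0.6091, 0.0254, 0.172]
orientation: [[1.0, 0.004, 0.003], [0.005, -1.0, -0.0], [0.003, 0.0, -1.0]]
force: [0.7, -0.9, 0.7]
width: 0.18
grasp_force: 61.7
clock: 18.5
eef_pos: [0.6094, 0.0255, 0.1719]
orientation: [[1.0, 0.004, -0.005], [0.004, -1.0, 0.001], [-0.005, -0.001, -1.0]]
force: [-11.9, -1.5, 13.4]
width: 0.173
grasp_force: 63.5
```

```bash
python3 -m inch '[0.1,0,0,0,0,0,0, 0.2,0,0,0,0,0,0, 0.3,0,0,0,0,0,0, 0.4,0,0,0,0,0,0, 0.4,0,0,0,0,0,0]'
python3 -m inch '[0.1,0,0,0,0,0,0, 0.2,0,0,0,0,0,0, 0.3,0,0,0,0,0,0, 0.3,0,0,0,0,0,0, 0.3,0,0,0,0,0,0]'
```

```text
clock: 19.0
eef_pos: [0.6097, 0.0254, 0.1719]
orientation: [[1.0, 0.004, -0.012], [0.004, -1.0, 0.001], [-0.012, -0.001, -1.0]]
force: [-25.1, 0.3, 23.3]
width: 0.178
grasp_force: 64.9
clock: 19.5
eef_pos: [0.6099, 0.0255, 0.172]
orientation: [[1.0, 0.004, -0.017], [0.004, -1.0, 0.002], [-0.017, -0.002, -1.0]]
force: [-34.6, -0.1, 30.6]
width: 0.176
grasp_force: 65.9
```

```bash
python3 -m inch '[-0.3,0,0,0,0,0,0, -0.6,0,0,0,0,0,0, -0.9,0,0,0,0,0,0.1, -1,0,0,0,0,0,0.35, -1,0,0,0,0,0,0.35]'
python3 -m inch '[0,0,0,0,0,0,0.35, 0,0,-1,0,0,0,0.35, 0,0,-3,0,0,0,0.35, 0,0,-7,0,0,0,0.35, 0,0,-11,0,0,0,0.35]'
python3 -m inch '[-3,0,0,0,0,0,0.45, -5.8,0,0,0,0,0,0.45, -5.8,0,0,0,0,0,0.45, -5.8,0,0,0,0,0,0.45, -5.8,0,0,0,0,0,0.45]'
python3 look.py w8
python3 - <<'E'
from h import *
o=[]
for n in("w7","w8"):
    d=dict(np.load(n+".npz"))
    o.append(cv2.resize(d["image"][40:190,170:340],None,fx=2.3,fy=2.3,interpolation=cv2.INTER_NEAREST))
cv2.imwrite("pics/cmp2.png",np.hstack(o))
E
```

```text
clock: 20.0
eef_pos: [0.6094, 0.0261, 0.1709]
orientation: [[1.0, 0.005, 0.001], [0.005, -1.0, 0.0], [0.001, -0.0, -1.0]]
force: [0.2, 0.1, -0.8]
width: 0.351
grasp_force: 0.0
clock: 20.5
eef_pos: [0.609, 0.0256, 0.282]
orientation: [[1.0, 0.005, -0.001], [0.005, -1.0, -0.0], [-0.001, 0.0, -1.0]]
force: [1.1, -0.6, -0.3]
width: 0.348
grasp_force: 0.0
clock: 21.0
eef_pos: [0.5521, 0.0256, 0.2809]
orientation: [[1.0, 0.005, 0.001], [0.005, -1.0, 0.0], [0.001, -0.0, -1.0]]
force: [-0.0, -0.0, -0.5]
width: 0.454
grasp_force: 0.0
21.05 [0.5520937  0.02554222 0.2806033 ] [[1.0, 0.0049, 0.0004], [0.0049, -1.0, -0.0001], [0.0004, 0.0001, -1.0]] -1.5180963823535178
red 1094 [611.6  89.1] [14.4 49.6] 10.11 [0.612  0.0878 0.2013] [[0.6021, 0.0651, 0.1929], [0.6217, 0.1126, 0.2032]]
fin 1187 [608.3  26.1] [15.9 43.8] 89.91 [0.609  0.0263 0.1977] [[0.5867, 0.0185, 0.1954], [0.6301, 0.034, 0.1993]]
deck 5378 [592.6  26.3] [77.2 72. ] 0.04 [0.5923 0.0264 0.1619] [[0.5568, -0.0087, 0.1603], [0.6304, 0.0614, 0.1636]]
```

View pics/cmp2.png

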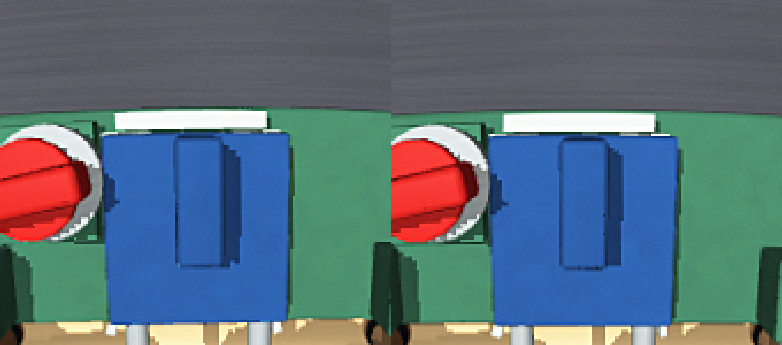

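The deck is within about 1 mm of the stop (right crop, 580,133), knob at full turn. Good; on to the mallet.

```bash
python3 -m inch '[-0.6,4,0,0,0,0,0.45, -1.3,8,0,0,0,0,0.45, -1.9,12,0,0,0,0,0.45, -2.6,16,0,0,0,0,0.45, -3.2,20,0,0,0,0,0.45]'
python3 -m inch '[-0.6,4,0,0,0,-0.13,1, -1.3,8,0,0,0,-0.26,1, -1.9,12,0,0,0,-0.4,1, -2.6,16,0,0,0,-0.54,1, -3.2,19.9,0,0,0,-0.67,1]'
python3 -m inch '[0,0,0,0,0,-0.14,1, 0,0,0,0,0,-0.28,1, 0,0,0,0,0,-0.42,1, 0,0,0,0,0,-0.56,1, 0,0,0,0,0,-0.7,1]'
python3 -m inch '[0,0,0,0,0,-0.14,1, 0,0,0,0,0,-0.24,1, 0,0,0,0,0,-0.24,1, 0,0,0,0,0,-0.24,1, 0,0,0,0,0,-0.24,1]'
python3 - <<'E'
from h import *
d=snapshot("wrist");cv2.imwrite("pics/w9.png",d["image"]);np.savez("w9.npz",**d)
s=get_state();R=np.array(s['orientation']);p=np.array(s['eef_pos']);print(s['clock'],p,R.round(4).tolist(),s['qpos'])
P=cloud(d,True)
m=(P[...,2]>.18)&(P[...,2]<.21)&(np.abs(P[...,:2]-[.49,-.3735]).max(-1)<.08);
k,l,st,ce=cv2.connectedComponentsWithStats(m.astype(np.uint8));l=l==1+np.argmax(st[1:,4])
for nm,mm in (("head",l),("yellow",l&mask(d,*COL['yellow']))):
    A=P[mm];r=rect(A);print(nm,len(A),*r,A[:,2].mean()); print((R.T@(np.r_[r[0]/1000,.16]-p))*100)
E
```

```text
clock: 21.55
eef_pos: [0.5204, -0.1765, 0.2803]
orientation: [[1.0, 0.005, -0.0], [0.005, -1.0, -0.0], [-0.0, 0.0, -1.0]]
force: [0.8, 1.0, 0.2]
width: 0.452
grasp_force: 0.0
clock: 22.05
eef_pos: [0.4891, -0.3761, 0.2801]
orientation: [[0.777, 0.629, -0.0], [0.629, -0.777, 0.0], [-0.0, -0.0, -1.0]]
force: [1.0, -1.1, -0.0]
width: 0.998
grasp_force: 0.0
clock: 22.55
eef_pos: [0.4896, -0.3745, 0.2799]
orientation: [[0.19, 0.982, -0.001], [0.982, -0.19, 0.0], [0.0, -0.001, -1.0]]
force: [0.5, -0.5, -0.5]
width: 1.0
grasp_force: 0.0
clock: 23.05
eef_pos: [0.4893, -0.374, 0.2803]
orientation: [[-0.042, 0.999, -0.0], [0.999, 0.042, 0.0], [0.0, -0.0, -1.0]]
force: [-0.4, -0.5, -0.0]
width: 1.0
grasp_force: 0.0
23.1 [ 0.48928565 -0.37395121  0.28037973] [[-0.0421, 0.9991, -0.0002], [0.9991, 0.0421, 0.0001], [0.0001, -0.0002, -1.0]] [ 0.59258788  0.45535474  0.03289983  1.44540694 -0.01524526  1.24131143
  0.66922095]
head 4974 [ 490.6 -374.2] [40.5 92.7] 2.14 0.1895950514140902
[-0.03171633  0.13276767 12.03794188]
yellow 2601 [ 490.7 -374.2] [39. 69.] 2.16 0.18961668292708234
[-0.03213768  0.14275879 12.03793976]
```

View pics/w9.png

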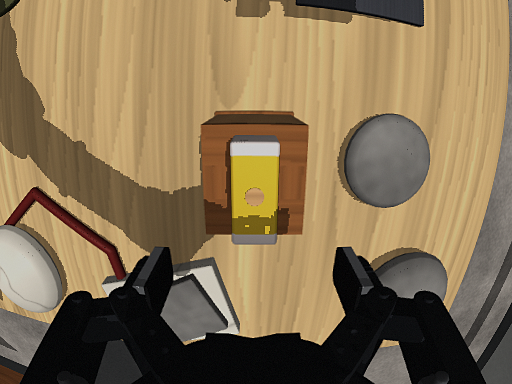

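The mallet head (255,190) lies centred between the fingers, aligned with the gripper.

```bash
python3 -m inch '[0,0.13,4,0,0,0.005,1, 0,0.13,8,0,0,0.005,1, 0,0.13,10.5,0,0,0.005,1, 0,0.13,11.5,0,0,0.005,1, 0,0.13,12,0,0,0.005,1]'
python3 -m inch '[0,0,0,0,0,0,0, 0,0,0,0,0,0,0, 0,0,0,0,0,0,0, 0,0,0,0,0,0,0, 0,0,0,0,0,0,0]'
python3 -m inch '[0,0,-1,0,0,0,0, 0,0,-3,0,0,0,0, 0,0,-6,0,0,0,0, 0,0,-9,0,0,0,0, 0,0,-12,0,0,0,0]'
python3 -m inch '[0,0,-3,0,0,0,0, 0,0,-6,0,0,0,0, 0,0,-9,0,0,0,0, 0,0,-9.5,0,0,0,0, 0,0,-9.5,0,0,0,0]'
```

```text
clock: 23.6
eef_pos: [0.4904, -0.3737, 0.16]
orientation: [[-0.038, 0.999, -0.001], [0.999, 0.038, 0.001], [0.001, -0.001, -1.0]]
force: [-0.8, 0.0, 1.1]
width: 0.996
grasp_force: 0.0
clock: 24.1
eef_pos: [0.4908, -0.3743, 0.1621]
orientation: [[-0.039, 0.999, 0.002], [0.999, 0.039, -0.001], [-0.002, 0.002, -1.0]]
force: [-1.3, -0.1, 6.0]
width: 0.46
grasp_force: 62.2
clock: 24.6
eef_pos: [0.4901, -0.3735, 0.282]
orientation: [[-0.039, 0.999, -0.001], [0.999, 0.039, 0.001], [0.001, -0.001, -1.0]]
force: [-0.1, -0.5, -3.6]
width: 0.457
grasp_force: 61.0
clock: 25.1
eef_pos: [0.4905, -0.3738, 0.3759]
orientation: [[-0.039, 0.999, 0.001], [0.999, 0.039, -0.001], [-0.001, 0.001, -1.0]]
force: [-0.2, -1.4, -4.7]
width: 0.459
grasp_force: 61.4
```

```bash
python3 -m inch '[2,0.2,0,0,0,0.005,0, 6,0.6,0,0,0,0.01,0, 10.5,1.05,0,0,0,0.02,0, 15,1.5,0,0,0,0.03,0, 19.5,1.95,0,0,0,0.034,0]'
python3 -m inch '[4.5,0.3,0,0,0,0,0, 9,0.6,0,0,0,0,0, 13.5,0.9,0,0,0,0,0, 17.5,1.15,0,0,0,0,0, 20.3,1.37,0,0,0,0,0]'
python3 -m inch '[0,0,0,0,0,0,0, 0,0,0,0,0,0,0, 0,0,0,0,0,0,0, 0,0,0,0,0,0,0, 0,0,0,0,0,0,0]'
python3 - <<'E'
from h import *
s=get_state();R=np.array(s['orientation']);p=np.array(s['eef_pos']);print(p,R.round(4).tolist())
print((R.T@(np.array([.515,.0258,.2])-p))*100)
d=snapshot("wrist");cv2.imwrite("pics/w10.png",d["image"]);np.savez("w10.npz",**d)
P=cloud(d,True)
for n,c,z0,z1 in(("yellow","yellow",.37,.5),("fin","blue",.19,.205),("deck","blue",.155,.17)):
    A=P[mask(d,*COL[c])&(P[...,2]>z0)&(P[...,2]<z1)]; print(n,len(A),*(rect(A) if len(A)>20 else ()))
E
```

```text
clock: 25.6
eef_pos: [0.5013, -0.1762, 0.3732]
orientation: [[-0.004, 1.0, -0.004], [1.0, 0.004, 0.001], [0.001, -0.004, -1.0]]
force: [0.2, 0.7, -3.1]
width: 0.455
grasp_force: 61.1
clock: 26.1
eef_pos: [0.5138, 0.0284, 0.3735]
orientation: [[-0.008, 1.0, -0.004], [1.0, 0.008, 0.001], [0.001, -0.004, -1.0]]
force: [0.3, 0.1, -3.1]
width: 0.456
grasp_force: 61.1
clock: 26.6
eef_pos: [0.5149, 0.0238, 0.3753]
orientation: [[-0.003, 1.0, -0.0], [1.0, 0.003, -0.0], [-0.0, -0.0, -1.0]]
force: [1.2, 0.0, -3.3]
width: 0.458
grasp_force: 61.1
[0.51493796 0.02381318 0.37533152] [[-0.0032, 1.0, -0.0004], [1.0, 0.0032, -0.0002], [-0.0002, -0.0004, -1.0]]
[2.02713350e-01 1.34775388e-02 1.75331014e+01]
yellow 8531 [515.2  23.3] [39.7 70.7] 0.3
fin 539 [567.4  85.5] [ 49.3 180.6] 36.82
deck 2431 [592.7  26.9] [75.8 71.6] 0.01
```

View pics/w10.png

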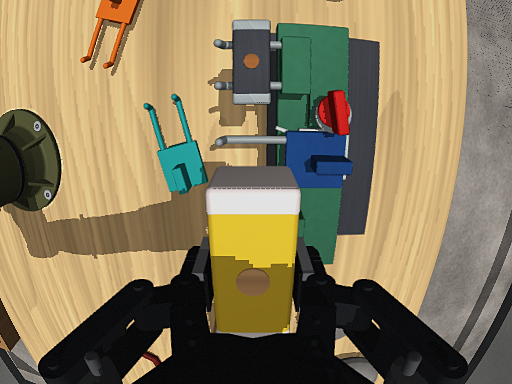

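The held mallet (253,260) is above and in line with the carrier prongs (250,140), neighbours clear.

```bash
python3 -m inch '[0.24,0,1,0,0,0,0, 0.24,0,3,0,0,0,0, 0.24,0,6,0,0,0,0, 0.24,0,8,0,0,0,0, 0.24,0,10,0,0,0,0]'
python3 -m inch '[0,0,2,0,0,0,0, 0,0,4,0,0,0,0, 0,0,6,0,0,0,0, 0,0,8,0,0,0,0, 0,0,9,0,0,0,0]'
python3 -m inch '[0,0,0.4,0,0,0,0, 0,0,0.7,0,0,0,0, 0,0,0.9,0,0,0,0, 0,0,1,0,0,0,0, 0,0,1,0,0,0,0]'
```

```text
clock: 27.15
eef_pos: [0.5145, 0.0273, 0.2739]
orientation: [[-0.005, 1.0, -0.001], [1.0, 0.005, 0.0], [0.0, -0.001, -1.0]]
force: [0.5, 0.7, -3.4]
width: 0.462
grasp_force: 61.1
clock: 27.65
eef_pos: [0.5139, 0.0272, 0.1835]
orientation: [[-0.005, 1.0, -0.003], [1.0, 0.005, -0.0], [-0.0, -0.003, -1.0]]
force: [0.2, -0.4, -4.2]
width: 0.456
grasp_force: 61.2
clock: 28.15
eef_pos: [0.5152, 0.0273, 0.176]
orientation: [[-0.005, 1.0, 0.001], [1.0, 0.005, 0.0], [0.0, 0.001, -1.0]]
force: [1.0, 0.3, -2.6]
width: 0.456
grasp_force: 61.2
```

```bash
python3 -m inch '[0,0,0.1,0,0,0,0, 0,0,0.2,0,0,0,0, 0,0,0.3,0,0,0,0, 0,0,0.3,0,0,0,0, 0,0,0.3,0,0,0,0]'
python3 -m inch '[0,0,0.05,0,0,0,0, 0,0,0.1,0,0,0,0, 0,0,0.15,0,0,0,0, 0,0,0.15,0,0,0,0, 0,0,0.15,0,0,0,0]'
```

```text
clock: 28.65
eef_pos: [0.5151, 0.0273, 0.173]
orientation: [[-0.005, 1.0, 0.001], [1.0, 0.005, 0.0], [0.0, 0.001, -1.0]]
force: [-3.2, -0.5, 4.1]
width: 0.458
grasp_force: 62.0
clock: 29.15
eef_pos: [0.5151, 0.0274, 0.1728]
orientation: [[-0.005, 1.0, 0.001], [1.0, 0.005, 0.0], [0.0, 0.001, -1.0]]
force: [-6.0, -1.2, 16.9]
width: 0.459
grasp_force: 64.1
```

```bash
python3 -m inch '[0,0,-0.1,0,0,0,0, 0,0,-0.15,0,0,0,0.5, 0,0,-0.15,0,0,0,0.6, 0,0,-0.15,0,0,0,0.75, 0,0,-0.15,0,0,0,0.75]'
python3 -m inch '[0,0,-0.5,0,0,0,0.75, 0,0,-1.5,0,0,0,0.75, 0,0,-4,0,0,0,0.75, 0,0,-8,0,0,0,0.75, 0,0,-12,0,0,0,0.75]'
python3 -m inch '[-4,0,0,0,0,0,0.75, -8,0,0,0,0,0,0.75, -12,0,0,0,0,0,0.75, -12,0,0,0,0,0,0.75, -12,0,0,0,0,0,0.75]'
python3 - <<'E'
from h import *
d=snapshot("wrist");P=cloud(d,True)
for n,c,z0,z1 in(("yellow","yellow",.19,.22),("fin","blue",.19,.205),("deck","blue",.155,.17),("red","red",.19,.21)):
    A=P[mask(d,*COL[c])&(P[...,2]>z0)&(P[...,2]<z1)&(P[...,0]>.45)]; print(n,len(A),*(rect(A) if len(A)>20 else ()),A[:,2].mean())
s=snapshot("scene");T=snapshot("top");t0=np.load("top0.npz")["image"]
cv2.imwrite("pics/f.png",np.hstack([cv2.resize(s["image"][120:260,160:330],None,fx=2.2,fy=2.2),cv2.resize(T["image"][80:220,180:350],None,fx=2.2,fy=2.2)]))
E
```

```text
clock: 29.65
eef_pos: [0.5151, 0.0273, 0.1724]
orientation: [[-0.005, 1.0, -0.0], [1.0, 0.005, 0.0], [0.0, -0.0, -1.0]]
force: [-0.9, 0.3, 0.5]
width: 0.752
grasp_force: 0.0
clock: 30.15
eef_pos: [0.5147, 0.0272, 0.2946]
orientation: [[-0.005, 1.0, -0.0], [1.0, 0.005, 0.0], [0.0, -0.0, -1.0]]
force: [1.3, 0.7, 0.5]
width: 0.751
grasp_force: 0.0
clock: 30.65
eef_pos: [0.5155, -0.0936, 0.2933]
orientation: [[-0.003, 1.0, 0.001], [1.0, 0.003, 0.0], [0.0, 0.001, -1.0]]
force: [-0.1, 0.2, 0.7]
width: 0.751
grasp_force: 0.0
yellow 3928 [514.9  27.4] [39.2 69.2] 0.01 0.2008197092260825
fin 883 [607.8  26.5] [43.6 16. ] 0.39 0.1976002153899102
deck 4748 [593.2  27.1] [75.8 72.6] 0.01 0.16179368217686363
red 173 [614.4  70.7] [13.4 10.3] 9.4 0.2013176999045041
```

View pics/f.png

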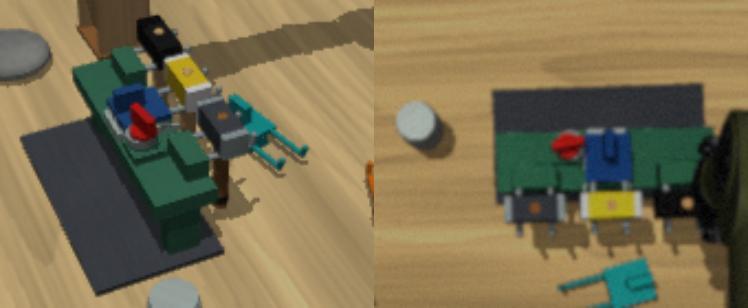

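The final views show the mallet hanging level on the prongs (188,80 / 612,205) between the undisturbed black mallet and hammer, with the knob turned and the can in place. Handing in.

```bash
python3 -c "
from station import job_done
print(job_done())"
```

```text
the job is handed in; nothing more can be done
None
```

The job is handed in, 31 s in: the carrier is in the track with the knob at its full clockwise stop, and the yellow mallet hangs level on the prongs with the neighbouring tools, stone and can untouched; turning the knob drew the carrier off the stop, and after I pushed it back it measured within about 1 mm of it.

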